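# Take the cutter box out of the bread cabinet and shut its sash

## Task

The cutter box is sticking out under the sliding sash of the bread cabinet. Raise the sash by its handle, pull the box out by its paddle, keeping it upright so the cutters do not spill, and stand the box part over the middle of the chopping board (the paddle may overhang). Then lower the sash fully shut without slamming it, and leave the other things on the table where they are.

Things in the scene. Friction and masses are not known exactly. Their poses are not given: they have to be found in the camera images.
- cabinet: Fixed light-wood bread cabinet, 220 deep (x), 300 wide (y), 150 high, clear roof, no floor (its contents stand on the table); inside 262 wide, 144 high. Origin: centre of its footprint at table height; its -x axis points out of the open front. The sash plane is at its x = -110, the sash 12 thick, between guide posts 28 x 18, 200 high, at y = +-142.
- sash (a joint): Height of the sash in m: 0 fully shut, 0.12 fully up; its bottom edge is 3 mm higher than this value. Wood-framed clear plastic, 262 wide, 157 high, 0.35 kg; guide friction of about 7 N keeps it where it is left, so it has to be moved down too (about 4 N).
- sash_handle (a point): Centre of the sash's handle: a level steel bar 110 long along the cabinet's y, 14 x 14 in section, on two thin posts, its middle 30 above the sash's top edge (190 above the table when shut); it rides up with the sash. Free on both sides and above; take it from above, closing the fingers along the cabinet's x.
- cutter_box: Open plywood box of steel cutters, 0.3 to 0.5 kg: box part 85 long (x), 56 wide (y), 70 high; a straight paddle 20 x 20, 6 above the underside, runs 125 from it towards -x. Origin: centre of the box part's underside, z up. At first the box part is in the cabinet behind the sash with the paddle out under it; the sash must be about 70 up to let it pass.
- box_handle (a point): Point on the axis of the paddle 20 from its free end, 16 above the cutter box's underside; it is 147 from the cutter box's origin along its -x.
- board_top (a point): Centre of the top face of the wooden chopping board, 190 (x) x 150 (y) x 24 thick, fixed on the table; z up.
- jar: Bystander: closed jar 68 across, 100 high; origin centre of underside.
- mug: Bystander: white mug 80 across, 90 high, handle at its +y; origin centre of underside.
- bowl: Bystander: bowl 110 across, 50 high; origin centre of underside.
- star_cutter: Bystander: loose steel six-point star cutter 124 across, 25 high; origin centre of underside.

How it is judged:
By the outcome, as a careful person would: the job done as asked, in the order asked, and still so for the second after the job is handed in, with the robot touching nothing.
It also fails if it takes over 69 s, if anything falls off the work surface, if the arm or the gripper's body presses on something with over 40 N, if the wrist force passes 120 N, or if a joint passes its speed limit or range.

## Robot

A 7-joint arm with a two-finger parallel gripper is mounted at the origin on the work surface. World frame = base frame: x ahead of the robot, y to its left, z up, the work surface at z = 0. Lengths are in m, angles in rad, forces in N, time in s.
With the tool pointing down it reaches from about 0.425 to 0.95 m from the base axis. Payload 16.7 kg.
Tool frame: the origin (TCP) lies on the mounting face of the last link; the fingertips stand 199 mm ahead of it and the grasp point (between the pads) lies 180 mm ahead of it; z points along the fingers, y is the line along which they close (so a half turn about z gives the same grasp; the last joint's range is limited). The gripper opens to 94 mm and grips with 3 to 60 N. Pads are 16 mm wide; open, the fingers measure 119 mm over their backs; the gripper's body (75 mm by 177 mm) begins 78 mm behind the grasp point.
Start: joints at [-1.411, 0.426, 0.074, 1.606, -0.034, 1.111, -0.067], TCP at [0.205, 0.643, 0.405] pointing down, gripper open.
Joint ranges: [-2.85, 2.85], [-0.5, 2.14], [-1.23, 1.37], [0.21, 2.46], [-1.02, 4.16], [0.16, 2.05], [-2.73, 2.73]. Speed limits (rad/s): [1.89, 1.89, 2.39, 2.39, 3.01, 3.01, 3.01].

## Interface

Orientations are given as [roll, pitch, yaw] about the fixed x, y, z axes, in that order (R = Rz(yaw) Ry(pitch) Rx(roll)).
In Python, from plant import ctrl gives the robot as it stands.
- The arm moves only by the tool send_rows, never from a script. Its argument "moves" is a list of rows, each a list of 3 entries, a list of its own where there are three numbers: the shift along the tool's x, y, z in units of 0.4 m (1.0 is 0.4 m), then the turn about the tool's z in units of 360 degrees (1.0 is 360 degrees), then the opening, from -1 (shut) to 1 (fully open). A call has 1 to 8 rows; each row shifts and turns the commanded pose from where the row before left it, along the tool's axes as they then stand; what a row does not reach is not made up. A row lasts 1/8 s, in which the tool goes at most 62.5 mm and 10.7 degrees, less where a joint would pass 70% of its speed; a pose out of reach is approached as far as the arm can. A call with a number of a shift or a turn outside -1 to 1 is refused whole. A call with a gripper value outside its range is refused whole. The fingers move at their own pace and stop on an object; "newtons" is the grip in N (left out, the last holds). Time passes only in rows, so rows that do not move let the fingers close. It gives the time, the measured TCP pose, the force, the opening and the grip force at its end, in the units of the state.
- ctrl.get_state(): the state, without advancing time (a new reading comes with each control period).
- ctrl.snapshot(name): name is "scene" or "top" or "wrist"; returns the picture (384x512x3 uint8, blue, green, red); there is no depth.
- ctrl.camera_model(name): a dict with "camera_matrix" (3x3 intrinsics, pixels), "R" (3x3) and "t" (3): a world point X has camera coordinates R X + t. Camera axes: x right, y down, z forward; pixel columns grow to the right and rows downward; lengths in m; the calibration is good to about 2 mm. A picture is of the moment at which its call begins: read the wrist's pose just before it. camera_model takes no time and is no camera call; for the wrist camera it gives the pose at the moment of the call.
- ctrl.job_done(): hands the job in; it is judged then, once.
Trained networks look in the newest picture that a camera, given by its name, has taken for a name from the list of things; names that differ only in an ending like _2 or _b are one class to them, and where a whole thing is asked for, a point or a joint stands for the part that bears it (a point fixed in the world has none). Each returns a list of dicts, best first, with "score" (0 to 1); they miss things now and then, are a little off and sometimes report something else, mostly with a low value. They report only what shows in the picture. A call takes as long as a camera call.
- ctrl.trace(target, camera): "pixels" (384x512 bool, what is visible of it) and "bbox" ([left, top, width, height] in pixels, round what is visible of it).
The state is a dict: "clock": time; "joints": joint angles; "qvel": joint speeds; "tau": joint torques, N m; "eef_pos": TCP position; "orientation": TCP orientation; "ft_force": force on the tool from outside, world axes, zero at the start; "torque": the same for the moment, N m; "opening": finger opening in m; "grasp_force": force on a finger pad.
Only numpy, scipy, OpenCV 4.12 (cv2) and the standard library are available. Lean on these libraries where they do the work, as an engineer would, in place of code of your own. Each camera call takes 0.05 s, during which the arm holds its last target. There are 200 camera calls.

## Working session

There is one attempt and no reset: what is moved stays moved. The work goes in short steps, Python scripts to look and compute and a tool call to move; the robot and the scene stay as the last step left them, time stands still between calls to the robot, and variables do not carry over. Pictures are saved under pics/ and viewed, at most 10 in all, crops included, and the job is handed in when it is done.

Besides the shell and the picture viewer there is one more tool, called after "Emit:" in YAML: its name, and indented under it one key for each argument. send_rows: Moves the arm, as the interface text tells. Its arguments: {"type":"object","properties":{"moves":{"type":"array"},"newtons":{"type":"number"}},"required":["moves"]}

```bash
mkdir -p pics; python3 - <<'E'
from plant import ctrl
import cv2,numpy as np
s=ctrl.get_state();print(s)
a=ctrl.snapshot("scene");b=ctrl.snapshot("top")
cv2.imwrite("pics/a.png",a);cv2.imwrite("pics/b.png",b)
np.set_printoptions(precision=4,suppress=True)
for c in("scene","top"):
  print(c,ctrl.camera_model(c))
  for t in("cabinet","sash","sash_handle","cutter_box","box_handle","board_top","jar","mug","bowl","star_cutter"):
    try:
      r=ctrl.trace(t,c)
      for d in r[:2]:
        ys,xs=np.nonzero(d["pixels"]);print(c,t,round(d["score"],2),d["bbox"],xs.mean().round(1),ys.mean().round(1))
    except Exception as e: print(t,e)
E
```

```text
{'clock': 0.0, 'joints': array([-1.41151567,  0.42672218,  0.07383464,  1.60657915, -0.03408537,
        1.11080785, -0.06706586]), 'qvel': array([-9.69805168e-05, -4.66092117e-04, -5.48974214e-04,  1.38343031e-03,
        2.79689041e-04,  2.61037449e-04,  7.76513224e-04]), 'tau': array([ 6.05574087e-06, -9.35827088e+01,  3.66644450e+00, -4.54170728e+01,
       -4.88731102e-02,  2.04206613e-02,  1.19838924e-04]), 'eef_pos': array([0.20508114, 0.64290541, 0.40399382]), 'orientation': array([-3.14033874e+00,  9.83708569e-05,  2.83283668e+00]), 'ft_force': array([ 0.42896248, -0.06664216,  0.44899709]), 'torque': array([0.03894487, 0.0516678 , 0.00418843]), 'grasp_force': 0.0, 'opening': 0.09394535528655283}
scene {'camera_matrix': array([[350.4466,   0.    , 256.3771],
       [  0.    , 350.4466, 188.0042],
       [  0.    ,   0.    ,   1.    ]]), 'R': array([[ 0.9784, -0.2069, -0.0035],
       [-0.1988, -0.9349, -0.2941],
       [ 0.0575,  0.2884, -0.9558]]), 't': array([-0.5807,  0.1524,  0.9251])}
scene cabinet 0.95 [139.7, 28.0, 129.4, 112.9] 205.0 81.1
scene sash 0.8 [148.5, 82.3,
[... 764 characters left out ...]
],
       [ 0.1677, -0.0005, -0.9858]]), 't': array([-0.0048,  0.6172,  1.0592])}
top cabinet 0.72 [40.3, 167.3, 138.3, 139.5] 107.6 235.8
top sash 0.73 [129.3, 179.4, 40.6, 119.5] 149.9 240.2
top sash_handle 0.82 [134.5, 178.2, 32.2, 116.3] 150.0 239.5
top cutter_box 0.77 [165.3, 222.8, 40.6, 8.8] 184.3 226.8
top box_handle 0.62 [165.5, 219.1, 35.7, 11.4] 183.5 226.4
top box_handle 0.61 [39.3, 164.9, 140.2, 142.2] 107.8 236.1
top jar 0.76 [183.4, 125.8, 28.5, 30.6] 196.9 141.4
top jar 0.61 [133.5, 178.4, 35.8, 118.7] 149.8 240.1
top mug 0.98 [290.1, 119.7, 48.5, 42.5] 316.5 142.5
top bowl 0.72 [239.6, 127.1, 44.1, 40.3] 262.6 145.3
top star_cutter 0.87 [365.0, 157.9, 44.3, 40.2] 387.1 174.6
```

```bash
python3 - <<'E'
import cv2
for n,(x,y,w,h) in {"a":(120,20,260,350),"b":(20,100,400,250)}.items():
  i=cv2.imread(f"pics/{n}.png")[y:y+h,x:x+w]
  s=min(800/w,600/h);cv2.imwrite(f"pics/{n}2.png",cv2.resize(i,(int(w*s),int(h*s)),interpolation=cv2.INTER_CUBIC)); print(s)
E
```

```text
1.7142857142857142
2.0
```

View pics/a2.png

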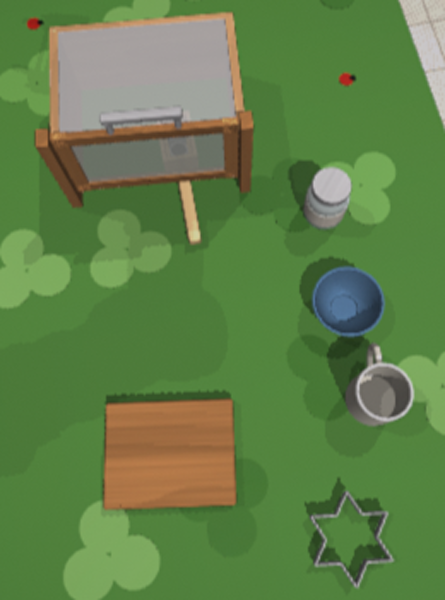

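View pics/b2.png

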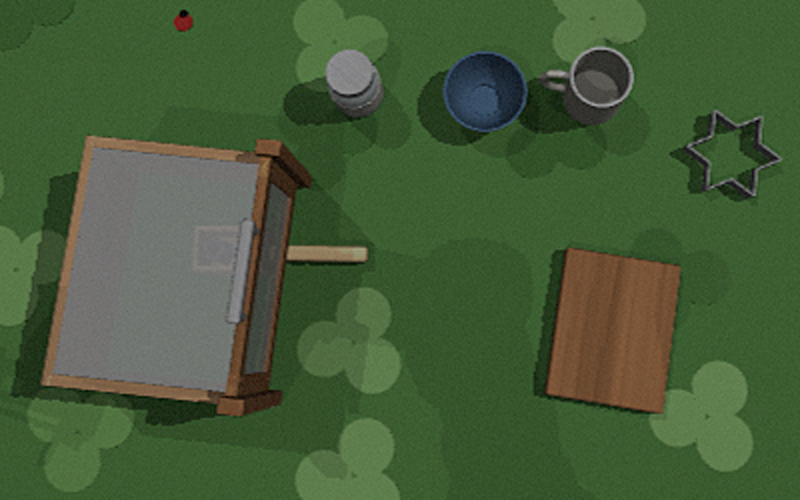

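The cabinet is at left in the top view, with its sash handle from about px (145,211) to (137,261). The paddle sticks out from (163,227) to (203,227). The board corners are near (303,224), (360,233), (351,306) and (293,297). The jar, bowl, mug and star are in a row beyond (smaller rows). Next I triangulate these.

```bash
cat > h.py <<'E'
from plant import ctrl
import numpy as np,cv2
np.set_printoptions(precision=4,suppress=True)
def ray(c,p,m=None):
  m=m or ctrl.camera_model(c);R=np.array(m["R"]);t=np.array(m["t"])
  return -R.T@t, R.T@np.linalg.inv(m["camera_matrix"])@[p[0],p[1],1]
def atz(c,p,z,m=None):
  o,d=ray(c,p,m);return o+d*(z-o[2])/d[2]
def tri(p,q):
  o,d=ray("scene",p);e,f=ray("top",q);k=np.linalg.lstsq(np.c_[d,-f],e-o,rcond=None)[0]
  a=o+d*k[0];b=e+f*k[1];return (a+b)/2,np.linalg.norm(a-b)
E
python3 - <<'E'
from h import *
A=lambda x,y:(x/1.7143+120-.3,y/1.7143+20-.3)
B=lambda x,y:(x/2+20-.25,y/2+100-.25)
print("bar",tri(A(101,120),B(235,321)),tri(A(182,113),B(250,222)))
print("paddle end top",tri(A(194,239),B(367,254)),atz("top",B(367,254),.026),atz("top",B(287,254),.026),atz("scene",A(194.5,239),.026),atz("scene",A(185,182),.026))
print("board",[atz("top",B(*p),.024)[:2] for p in((567,249),(680,266),(663,412),(547,395))])
print("boardS",[atz("scene",A(*p),.024)[:2] for p in((106,402),(233,400),(236,504),(104,508))])
print("posts top",tri(A(42,132),B(230,406)),tri(A(246,115),B(269,147)))
for n,p,z in(("jar",(195,136),.1),("bowl",(262.6,146),.05),("mug",(319,138),.09),("star",(387,174.6),.02)):print(n,atz("top",p,z))
E
```

```text
bar (array([0.4611, 0.2313, 0.2304]), np.float64(0.0024916158420620503)) (array([0.567 , 0.2201, 0.2285]), np.float64(0.005486470767002003))
paddle end top (array([0.5512, 0.1162, 0.0399]), np.float64(0.003864246741775803)) [0.5509 0.1171 0.026 ] [0.5517 0.2203 0.026 ] [0.554  0.1224 0.026 ] [0.5576 0.2255 0.026 ]
board [array([ 0.5556, -0.1412]), array([ 0.5325, -0.2863]), array([ 0.3495, -0.256 ]), array([ 0.3714, -0.1111])]
boardS [array([ 0.3763, -0.105 ]), array([ 0.5617, -0.1413]), array([ 0.5358, -0.2848]), array([ 0.352 , -0.2514])]
posts top (array([0.3765, 0.2381, 0.2163]), np.float64(0.008045954987753196)) (array([0.6508, 0.204 , 0.2209]), np.float64(0.006088650513176356))
jar [0.7706 0.132  0.1   ]
bowl [ 0.7583 -0.0378  0.05  ]
mug [ 0.7662 -0.1791  0.09  ]
star [ 0.6864 -0.3669  0.02  ]
```

Emit:
send_rows:
  moves:
    - [[0,0,-0.145],-0.015,1]
    - [[0,0,-0.145],-0.015,1]
    - [[-0.1,-0.105,0],0,1]
    - [[-0.1,-0.105,0],0,1]
    - [[-0.1,-0.105,0],0,1]
    - [[-0.1,-0.105,0],0,1]
    - [[-0.1,-0.105,0],0,1]
    - [[-0.1,-0.105,0],0,1]

```text
clock: 2.1
eef_pos: [0.414, 0.3622, 0.5209]
orientation: [3.141, 0.0, 3.021]
ft_force: [0.9, 0.7, 0.3]
opening: 0.0942
grasp_force: 0.0
```

Emit:
send_rows:
  moves:
    - [[-0.1,-0.105,0],0,1]
    - [[-0.1,-0.105,0],0,1]
    - [[-0.1,-0.1,0],0,1]
    - [[0,0,0],0,1]
    - [[0,0,0],0,1]

```text
clock: 2.72
eef_pos: [0.5172, 0.2268, 0.5206]
orientation: [3.141, -0.0, 3.021]
ft_force: [-0.6, 1.1, -0.0]
opening: 0.094
grasp_force: 0.0
```

```bash
cat >> h.py <<'E'
def go(target,yaw):
  """tool-frame delta in units at present yaw, and turn"""
  s=ctrl.get_state();p=s["eef_pos"];y=s["orientation"][2];d=np.array(target)-p
  ax=np.array([[np.cos(y),np.sin(y),0],[np.sin(y),-np.cos(y),0],[0,0,-1]])
  t=-((yaw-y+np.pi)%(2*np.pi)-np.pi)/(2*np.pi)
  print("t",s["clock"],"pos",p,"rpy",s["orientation"],"f",s["ft_force"],"op",s["opening"],s["grasp_force"],"delta",ax@d/.4,"turn",t)
E
python3 - <<'E'
from h import *
go([.514,.226,.406],np.pi-.12)
w=ctrl.snapshot("wrist");cv2.imwrite("pics/w.png",w)
m=ctrl.camera_model("wrist");np.save("wm.npy",m,allow_pickle=True)
for t in("sash_handle","box_handle"):
  for d in ctrl.trace(t,"wrist")[:1]:
    ys,xs=np.nonzero(d["pixels"]);print(t,d["score"],d["bbox"])
E
```

```text
t 2.725 pos [0.5172 0.2268 0.5206] rpy [ 3.1414 -0.0003  3.0211] f [-0.6018  1.1283 -0.0112] op 0.09403749600771297 0.0 delta [ 0.0078 -0.003   0.2866] turn -7.188298749461589e-05
sash_handle 0.91 [249.7, 58.5, 17.0, 224.7]
box_handle 0.66 [198.7, 177.6, 66.0, 18.1]
```

View pics/w.png

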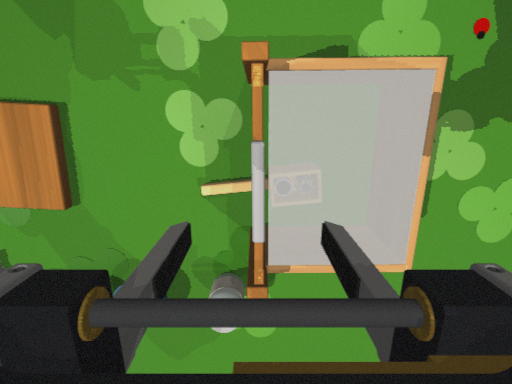

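The bar runs from (258,141) to (259,242), well aligned with the fingers' plane. The paddle tip is at (202,190), and the box shows through the roof near (296,187).

```bash
python3 - <<'E'
from h import *
m=np.load("wm.npy",allow_pickle=True).item()
f=m["camera_matrix"][0,0]
for z in(.225,.235,.245):
  a,b=[atz("w",p,z,m) for p in((258,141),(259,242))];print(z,a,b,np.linalg.norm(a-b),(a+b)/2,np.arctan2(*(b-a)[1::-1]))
for p in((202.5,190),(252,184.5)):print("paddle",atz("w",p,.026,m))
for p in((270,173),(321,166),(323,199),(274,206)):print("box",atz("w",p,.07,m)[:2])
E
```

```text
0.225 [0.4593 0.2373 0.225 ] [0.5705 0.2254 0.225 ] 0.11186218532122452 [0.5149 0.2314 0.225 ] -0.10696907056099438
0.235 [0.4585 0.2374 0.235 ] [0.5657 0.2258 0.235 ] 0.10782031255172178 [0.5121 0.2316 0.235 ] -0.10696907056099432
0.245 [0.4577 0.2374 0.245 ] [0.5608 0.2263 0.245 ] 0.10377843978221905 [0.5092 0.2318 0.245 ] -0.10696907056099453
paddle [0.5514 0.1261 0.026 ]
paddle [0.552  0.2172 0.026 ]
box [0.5256 0.2506]
box [0.524  0.3338]
box [0.5802 0.3341]
box [0.5827 0.2514]
```

Emit:
send_rows:
  moves:
    - [[0.007,0.012,0.1],0,1]
    - [[0,0,0.1],0,1]
    - [[0,0,0.08],0,1]
    - [[0,0,0],0,1]
    - [[0,0,0],0,-1]
    - [[0,0,0],0,-1]
    - [[0,0,0],0,-1]
    - [[0,0,0],0,-1]
  newtons: 40

```text
clock: 3.88
eef_pos: [0.5152, 0.2316, 0.4091]
orientation: [3.141, 0.0, 3.021]
ft_force: [0.2, -0.6, 0.1]
opening: 0.0573
grasp_force: 0.0
```

Emit:
send_rows:
  moves:
    - [[0,0,0],0,-1]
    - [[0,0,0],0,-1]
    - [[0,0,0],0,-1]

```text
clock: 4.25
eef_pos: [0.5152, 0.2316, 0.4087]
orientation: [-3.142, -0.0, 3.021]
ft_force: [-0.1, 0.1, -0.5]
opening: 0.0276
grasp_force: 0.0
```

Emit:
send_rows:
  moves:
    - [[0,0,0],0,-1]
    - [[0,0,0],0,-1]
    - [[0,0,0],0,-1]
    - [[0,0,0],0,-1]

```text
clock: 4.75
eef_pos: [0.5152, 0.23, 0.4083]
orientation: [-3.139, -0.001, 3.02]
ft_force: [-1.9, -9.8, 2.3]
opening: 0.0137
grasp_force: 40.0
```

Emit:
send_rows:
  moves:
    - [[0,0,-0.01],0,-1]
    - [[0,0,-0.025],0,-1]
    - [[0,0,-0.025],0,-1]
    - [[0,0,-0.025],0,-1]
    - [[0,0,-0.025],0,-1]
    - [[0,0,-0.025],0,-1]
    - [[0,0,-0.025],0,-1]
    - [[0,0,-0.015],0,-1]

```text
clock: 5.75
eef_pos: [0.5152, 0.2301, 0.4778]
orientation: [-3.138, -0.001, 3.02]
ft_force: [1.3, -8.3, -10.7]
opening: 0.0139
grasp_force: 40.0
```

Emit:
send_rows:
  moves:
    - [[0,0,0],0,-1]
    - [[0,0,0],0,-1]

```text
clock: 6.0
eef_pos: [0.5152, 0.23, 0.4784]
orientation: [-3.139, -0.001, 3.02]
ft_force: [-3.6, -11.5, 2.7]
opening: 0.0133
grasp_force: 40.0
```

```bash
python3 - <<'E'
from h import *
i=ctrl.snapshot("scene");cv2.imwrite("pics/c.png",i)
j=ctrl.snapshot("top")
cv2.imwrite("pics/c2.png",np.hstack([cv2.resize(k,(400,400)) for k in(i[10:190,120:300],j[140:320,20:220])]))
print(ctrl.get_state())
E
```

```text
{'clock': 6.1, 'joints': array([-0.8233,  0.1866,  0.336 ,  1.7827, -0.0642,  1.1858,  0.9807]), 'qvel': array([-0.0007, -0.002 , -0.0008,  0.0004, -0.0002, -0.0012, -0.0003]), 'tau': array([ -4.4547, -62.5881,  -0.2579, -49.8474,  -2.5856,  -2.4762,
        -0.1507]), 'eef_pos': array([0.5152, 0.23  , 0.4784]), 'orientation': array([-3.1387, -0.001 ,  3.0198]), 'ft_force': array([ -2.8219, -10.1715,   3.0687]), 'torque': array([-2.4046,  0.7787,  0.1774]), 'grasp_force': 39.99797165393829, 'opening': 0.013289903643303033}
```

View pics/c2.png

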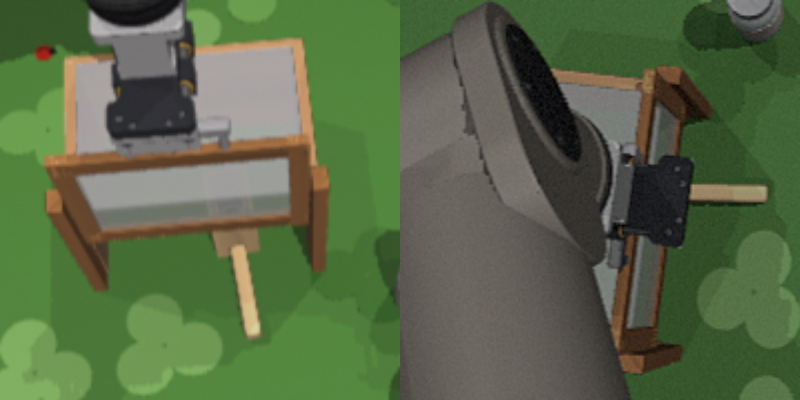

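Emit:
send_rows:
  moves:
    - [[0,0,0],0,1]
    - [[0,0,0],0,1]
    - [[0,0,0],0,1]
    - [[0,0,0],0,1]
    - [[0,0,-0.08],0,1]
    - [[0,0,-0.1],0,1]
    - [[-0.06,-0.111,0],0,1]
    - [[-0.06,-0.111,0],0,1]

```text
clock: 7.1
eef_pos: [0.5524, 0.1369, 0.5512]
orientation: [3.141, 0.001, 3.023]
ft_force: [1.3, -0.3, -0.9]
opening: 0.0898
grasp_force: 0.0
```

Emit:
send_rows:
  moves:
    - [[0,0,0],0.0288,1]
    - [[0,0,0],0.0288,1]
    - [[0,0,0],0.0288,1]
    - [[0,0,0],0.0288,1]
    - [[0,0,0],0.0288,1]
    - [[0,0,0],0.0288,1]
    - [[0,0,0],0.0288,1]
    - [[0,0,0],0.029,1]

```text
clock: 8.1
eef_pos: [0.5522, 0.1378, 0.5507]
orientation: [3.142, -0.0, 1.566]
ft_force: [-0.3, -0.2, 0.4]
opening: 0.0937
grasp_force: 0.0
```

Emit:
send_rows:
  moves:
    - [[0,0,0.1],0,1]
    - [[0,0,0.1],0,1]
    - [[0,0,0.1],0,1]
    - [[0,0,0.1],0,1]
    - [[0,0,0],0,1]

```text
clock: 8.72
eef_pos: [0.5515, 0.1377, 0.3887]
orientation: [-3.138, 0.002, 1.572]
ft_force: [-0.6, -0.5, 0.4]
opening: 0.0939
grasp_force: 0.0
```

```bash
python3 - <<'E'
from h import *
w=ctrl.snapshot("wrist");m=ctrl.camera_model("wrist")
go([.5515,.137,.205],np.pi/2)
for t in("box_handle","sash_handle"):
  for d in ctrl.trace(t,"wrist")[:1]:print(t,d["score"],d["bbox"])
np.save("wm.npy",m,allow_pickle=True)
j=ctrl.snapshot("scene")
cv2.imwrite("pics/d.png",np.hstack([w[:, :],cv2.resize(j[20:220,120:320],(288,384))]))
E
```

```text
t 8.775 pos [0.5522 0.1377 0.3907] rpy [-3.1402  0.001   1.5721] f [ 0.3536 -0.6554  1.1406] op 0.09359831904103007 0.0 delta [-0.0018 -0.0018  0.4642] turn 0.0002127306107045227
box_handle 0.93 [249.1, 116.4, 18.6, 74.7]
sash_handle 0.56 [0.5, 15.6, 511.5, 128.4]
```

View pics/d.png

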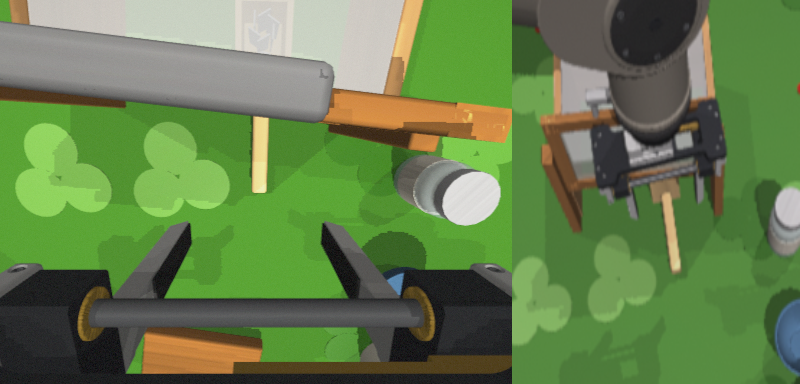

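The wrist view shows the paddle tip at (260,192), between the fingers in x and aligned with them. The raised bar is above it, and the fingers are in front of the paddle.

```bash
python3 - <<'E'
from h import *
m=np.load("wm.npy",allow_pickle=True).item()
print("cam",-np.array(m["R"]).T@m["t"])
for p in((253,191.5),(267,191.5),(260,192),(260,120)):print(atz("w",p,.026,m))
for p in((330,62),(331,121)):print("bar end",atz("w",p,.31,m))
E
```

```text
cam [0.5513 0.2189 0.3717]
[0.5468 0.1235 0.026 ]
[0.5655 0.1236 0.026 ]
[0.5562 0.1229 0.026 ]
[0.5557 0.2153 0.026 ]
bar end [0.5666 0.23   0.31  ]
bar end [0.5678 0.2181 0.31  ]
```

Emit:
send_rows:
  moves:
    - [[0,0.01,0.05],0,1]
    - [[0,0,0.05],0,1]
    - [[0,0,0.05],0,1]

```text
clock: 9.3
eef_pos: [0.5564, 0.1378, 0.33]
orientation: [3.141, -0.0, 1.572]
ft_force: [0.7, -0.1, 0.3]
opening: 0.0942
grasp_force: 0.0
```

Emit:
send_rows:
  moves:
    - [[0,0,0.08],0,1]
    - [[0,0,0.08],0,1]
    - [[0,0,0.08],0,1]
    - [[0,0,0.05],0,1]
    - [[0,0,0.024],0,1]
    - [[0,0,0],0,-0.6]
    - [[0,0,0],0,-0.6]
    - [[0,0,0],0,-0.6]

```text
clock: 10.3
eef_pos: [0.5565, 0.1378, 0.2059]
orientation: [3.14, -0.001, 1.572]
ft_force: [-0.1, -0.4, 0.2]
opening: 0.0676
grasp_force: 0.0
```

Emit:
send_rows:
  moves:
    - [[0,0,0.005],0,-1]
    - [[0,0,0],0,-1]
    - [[0,0,0],0,-1]
    - [[0,0,0],0,-1]
    - [[0,0,0],0,-1]
    - [[0,0,0],0,-1]
    - [[0,0,0],0,-1]
    - [[0,0,0],0,-1]
  newtons: 40

```text
clock: 11.3
eef_pos: [0.5562, 0.1377, 0.2031]
orientation: [3.142, 0.0, 1.572]
ft_force: [0.6, 0.4, -0.8]
opening: 0.0197
grasp_force: 40.0
```

Emit:
send_rows:
  moves:
    - [[-0.02,0,0],0,-1]
    - [[-0.04,0,0],0,-1]
    - [[-0.06,0,0],0,-1]
    - [[-0.08,0,0],0,-1]
    - [[-0.08,0,0],0,-1]
    - [[-0.08,0,0],0,-1]
    - [[-0.06,0,0],0,-1]
    - [[-0.04,0,0],0,-1]

```text
clock: 12.3
eef_pos: [0.556, -0.0484, 0.2031]
orientation: [-3.141, 0.0, 1.571]
ft_force: [0.0, 2.1, -1.9]
opening: 0.0197
grasp_force: 40.0
```

Emit:
send_rows:
  moves:
    - [[-0.03,0,0],0,-1]
    - [[-0.01,0,0],0,-1]
    - [[0,0,0],0,-1]
    - [[0,0,0],0,1]
    - [[0,0,0],0,1]
    - [[0,0,0],0,1]
    - [[0,0,0],0,1]
    - [[0,0,0],0,1]

```text
clock: 13.3
eef_pos: [0.5565, -0.0622, 0.2031]
orientation: [-3.142, 0.0, 1.572]
ft_force: [-0.3, -0.2, -0.1]
opening: 0.0661
grasp_force: 0.0
```

Emit:
send_rows:
  moves:
    - [[0,0,-0.1],0,1]
    - [[0,0,-0.12],0,1]
    - [[0,0,-0.12],0,1]
    - [[0,0,-0.1],0,1]
    - [[0,0,0],0,1]

```text
clock: 13.92
eef_pos: [0.5571, -0.0625, 0.3819]
orientation: [3.137, -0.001, 1.572]
ft_force: [0.6, -0.4, -0.6]
opening: 0.0941
grasp_force: 0.0
```

```bash
python3 - <<'E'
from h import *
w=ctrl.snapshot("wrist");m=ctrl.camera_model("wrist")
np.save("wm.npy",m,allow_pickle=True)
for d in ctrl.trace("cutter_box","wrist")[:1]:
  print(d["score"],d["bbox"])
  r=cv2.minAreaRect(np.argwhere(d["pixels"])[:,::-1].astype(np.float32));print(r)
go([.556,.092,.4],np.pi/2)
cv2.imwrite("pics/e.png",w)
E
```

```text
0.91 [226.0, 2.4, 60.1, 195.8]
((253.5, 97.0), (194.0, 59.0), 90.0)
t 14.025 pos [ 0.5563 -0.0621  0.3789] rpy [ 3.1413 -0.0004  1.5726] f [ 0.1355  0.1924 -0.2588] op 0.09388301515881337 0.0 delta [ 0.3853 -0.0001 -0.0527] turn 0.00028065491399334273
```

View pics/e.png

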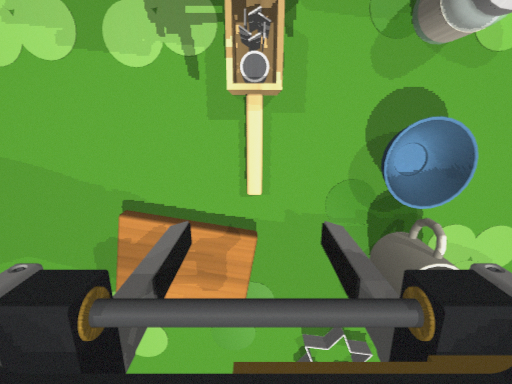

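The box is fully out and upright. Its front rim is near row 88, with sides at columns 226 and 283, and the paddle tip is at (254,194). The board's near corner is at (257,233).

```bash
python3 - <<'E'
from h import *
m=np.load("wm.npy",allow_pickle=True).item()
for p in((254,194),):print("tip",atz("w",p,.026,m))
for p in((226,88),(283,88),(225,5),(282,5),(255,88)):print("rim",atz("w",p,.07,m))
print("paddle",atz("w",(254.5,100),.026,m))
for p in((122,214),(257,233)):print("board",atz("w",p,.024,m))
for t in("sash_handle",):
  ctrl.snapshot("top")
  for d in ctrl.trace(t,"top")[:1]:print(d["bbox"])
E
```

```text
tip [ 0.554  -0.0763  0.026 ]
rim [0.526  0.0475 0.07  ]
rim [0.5836 0.0476 0.07  ]
rim [0.5271 0.1201 0.07  ]
rim [0.5805 0.1202 0.07  ]
rim [0.5553 0.0475 0.07  ]
paddle [0.5546 0.0387 0.026 ]
board [ 0.3787 -0.1047  0.024 ]
board [ 0.558  -0.1319  0.024 ]
[124.4, 174.5, 36.6, 123.9]
```

Emit:
send_rows:
  moves:
    - [[0.127,-0.001,0],0,1]
    - [[0.127,-0.001,0],0,1]
    - [[0.127,-0.001,0],0,1]
    - [[0,0,0.1],0,1]
    - [[0,0,0.1],0,1]
    - [[0,0,0.1],0,1]
    - [[0,0,0.07],0,1]
    - [[0,0,0.04],0,1]

```text
clock: 15.12
eef_pos: [0.5544, 0.0898, 0.2127]
orientation: [-3.138, 0.001, 1.572]
ft_force: [-0.3, 0.5, -0.2]
opening: 0.094
grasp_force: 0.0
```

Emit:
send_rows:
  moves:
    - [[0,0,0],0,-1]
    - [[0,0,0],0,-1]
    - [[0,0,0],0,-1]
    - [[0,0,0],0,-1]
    - [[0,0,0],0,-1]
    - [[0,0,0],0,-1]
    - [[0,0,0],0,-1]
  newtons: 35

```text
clock: 16.0
eef_pos: [0.5554, 0.0903, 0.2158]
orientation: [3.14, -0.001, 1.572]
ft_force: [-0.4, 0.3, 7.8]
opening: 0.0557
grasp_force: 35.0
```

Emit:
send_rows:
  moves:
    - [[0,0,-0.01],0,-1]
    - [[0,0,-0.03],0,-1]
    - [[0,0,-0.05],0,-1]
    - [[0,0,-0.04],0,-1]
    - [[0,0,-0.02],0,-1]
    - [[0,0,0],0,-1]

```text
clock: 16.75
eef_pos: [0.5551, 0.0902, 0.2756]
orientation: [3.141, -0.0, 1.572]
ft_force: [0.6, 0.4, -4.5]
opening: 0.0559
grasp_force: 35.0
```

Emit:
send_rows:
  moves:
    - [[-0.03,-0.011,0],0,-1]
    - [[-0.06,-0.021,0],0,-1]
    - [[-0.09,-0.032,0],0,-1]
    - [[-0.09,-0.032,0],0,-1]
    - [[-0.09,-0.032,0],0,-1]
    - [[-0.09,-0.032,0],0,-1]
    - [[-0.09,-0.032,0],0,-1]
    - [[-0.09,-0.032,0],0,-1]

```text
clock: 17.75
eef_pos: [0.4645, -0.1637, 0.2746]
orientation: [-3.141, 0.0, 1.572]
ft_force: [0.3, -1.2, -4.1]
opening: 0.0558
grasp_force: 35.0
```

Emit:
send_rows:
  moves:
    - [[-0.06,-0.021,0],0,-1]
    - [[-0.026,-0.006,0],0,-1]
    - [[0,0,0],0,-1]
    - [[0,0,0],0,-1]

```text
clock: 18.25
eef_pos: [0.4554, -0.1956, 0.2749]
orientation: [-3.141, -0.0, 1.573]
ft_force: [1.2, -0.3, -4.6]
opening: 0.0556
grasp_force: 35.0
```

```bash
python3 - <<'E'
from h import *
go([.455,-.196,.24],np.pi/2)
w=ctrl.snapshot("wrist");s=ctrl.snapshot("scene")
cv2.imwrite("pics/f.png",np.hstack([cv2.resize(w,(400,300)),cv2.resize(s[200:360,120:333],(400,300))]))
E
```

```text
t 18.25 pos [ 0.4554 -0.1956  0.2749] rpy [-3.1413 -0.0003  1.5734] f [ 1.2153 -0.2523 -4.6112] op 0.055608367843449004 34.996880292892456 delta [-0.001  -0.0009  0.0873] turn 0.0004168475418451196
```

View pics/f.png

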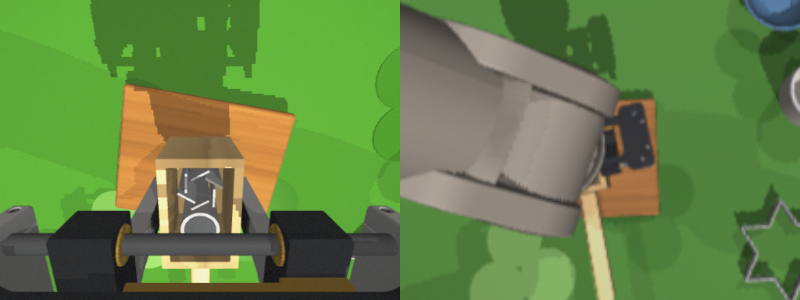

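The box is held upright over the middle of the board, with the cutters inside. Next I lower it.

Emit:
send_rows:
  moves:
    - [[0,0,0.03],0,-1]
    - [[0,0,0.03],0,-1]
    - [[0,0,0.013],0,-1]
    - [[0,0,0.007],0,-1]
    - [[0,0,0.005],0,-1]
    - [[0,0,0],0,-1]

```text
clock: 19.1
eef_pos: [0.4551, -0.1965, 0.2411]
orientation: [3.142, 0.0, 1.572]
ft_force: [-0.6, -0.5, -4.0]
opening: 0.056
grasp_force: 35.0
```

Emit:
send_rows:
  moves:
    - [[0,0,0.003],0,-1]
    - [[0,0,0.003],0,-1]
    - [[0,0,0],0,-1]

```text
clock: 19.48
eef_pos: [0.4552, -0.1966, 0.2397]
orientation: [3.141, -0.001, 1.572]
ft_force: [-7.5, 4.2, 25.1]
opening: 0.0557
grasp_force: 35.0
```

Emit:
send_rows:
  moves:
    - [[0,0,-0.003],0,1]
    - [[0,0,0],0,1]
    - [[0,0,0],0,1]
    - [[0,0,0],0,1]
    - [[0,0,-0.05],0,1]
    - [[0,0,-0.1],0,1]
    - [[0,0,-0.14],0,1]
    - [[0,0,-0.14],0,1]

```text
clock: 20.48
eef_pos: [0.4548, -0.1964, 0.4135]
orientation: [-3.141, 0.0, 1.572]
ft_force: [1.6, 0.4, -0.1]
opening: 0.0942
grasp_force: 0.0
```

Emit:
send_rows:
  moves:
    - [[0,0,-0.14],0,1]
    - [[0,0,-0.14],0,1]
    - [[0.14,0.02,0],0,1]
    - [[0.14,0.02,0],0,1]
    - [[0.14,0.02,0],0,1]
    - [[0.14,0.02,0],0,1]
    - [[0.14,0.02,0],0,1]
    - [[0.14,0.02,0],0,1]

```text
clock: 21.48
eef_pos: [0.5025, 0.1414, 0.5239]
orientation: [3.141, -0.0, 1.572]
ft_force: [0.8, -0.5, 0.5]
opening: 0.094
grasp_force: 0.0
```

Emit:
send_rows:
  moves:
    - [[0.1,0.02,0],-0.0288,1]
    - [[0,0,0],-0.0288,1]
    - [[0,0,0],-0.0288,1]
    - [[0,0,0],-0.0288,1]
    - [[0,0,0],-0.0288,1]
    - [[0,0,0],-0.0288,1]
    - [[0,0,0],-0.0288,1]
    - [[0,0,0],-0.029,1]

```text
clock: 22.48
eef_pos: [0.5105, 0.1796, 0.5237]
orientation: [-3.141, -0.0, 3.027]
ft_force: [-0.3, -0.6, 0.8]
opening: 0.094
grasp_force: 0.0
```

```bash
python3 - <<'E'
from h import *
go([.515,.230,.4784],3.02)
w=ctrl.snapshot("wrist");m=ctrl.camera_model("wrist")
np.save("wm.npy",m,allow_pickle=True)
s=ctrl.snapshot("scene");t=ctrl.snapshot("top")
cv2.imwrite("pics/g.png",np.hstack([cv2.resize(w,(400,300)),cv2.resize(s[200:360,120:333],(400,300))]))
for d in ctrl.trace("sash_handle","wrist")[:1]:print(d["score"],d["bbox"])
for n in("jar","mug","bowl","star_cutter"):
  for d in ctrl.trace(n,"top")[:1]:print(n,d["score"],d["bbox"])
E
```

```text
t 22.475 pos [0.5105 0.1796 0.5237] rpy [-3.1413 -0.0003  3.0272] f [-0.2634 -0.6111  0.7673] op 0.09404678913141747 0.0 delta [0.0032 0.1265 0.1132] turn 0.0011382493024859293
0.74 [283.5, 46.4, 48.0, 255.1]
jar 0.92 [183.0, 124.7, 29.8, 31.6]
bowl 0.96 [238.8, 128.2, 43.8, 38.0]
star_cutter 0.92 [366.6, 156.3, 42.7, 44.9]
```

View pics/g.png

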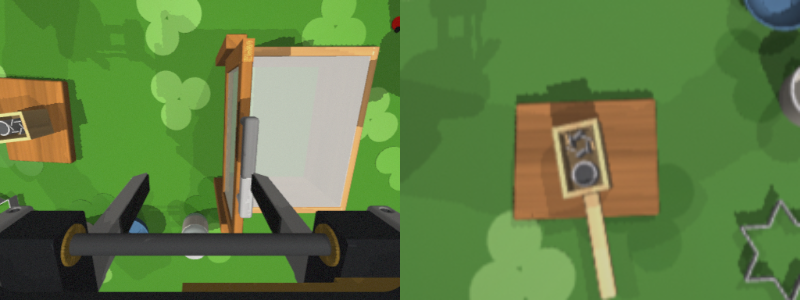

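The box stands upright in the middle of the board with its cutters in it, at about (582,158) in the right half. The sash bar is still up, so I go back to it.

Emit:
send_rows:
  moves:
    - [[0.003,0.064,0],0.001,1]
    - [[0,0.0625,0],0,1]
    - [[0,0,0.06],0,1]
    - [[0,0,0.053],0,1]
    - [[0,0,0],0,-1]
    - [[0,0,0],0,-1]
    - [[0,0,0],0,-1]
    - [[0,0,0],0,-1]
  newtons: 40

```text
clock: 23.88
eef_pos: [0.5156, 0.23, 0.4793]
orientation: [3.141, 0.001, 3.015]
ft_force: [-0.1, 0.3, -0.5]
opening: 0.0578
grasp_force: 0.0
```

Emit:
send_rows:
  moves:
    - [[0,0,0],0,-1]
    - [[0,0,0],0,-1]
    - [[0,0,0],0,-1]
    - [[0,0,0],0,-1]
    - [[0,0,0],0,-1]
    - [[0,0,0],0,-1]
    - [[0,0,0],0,-1]

```text
clock: 24.75
eef_pos: [0.5156, 0.2296, 0.4786]
orientation: [-3.141, -0.0, 3.015]
ft_force: [-1.5, -5.2, 1.7]
opening: 0.0133
grasp_force: 40.0
```

Now I lower it 80 mm steadily, then slow down.

Emit:
send_rows:
  moves:
    - [[0,0,0.01],0,-1]
    - [[0,0,0.025],0,-1]
    - [[0,0,0.03],0,-1]
    - [[0,0,0.03],0,-1]
    - [[0,0,0.03],0,-1]
    - [[0,0,0.03],0,-1]
    - [[0,0,0.025],0,-1]
    - [[0,0,0.02],0,-1]

```text
clock: 25.75
eef_pos: [0.5156, 0.2296, 0.3983]
orientation: [-3.141, -0.0, 3.015]
ft_force: [-2.2, -5.3, 4.7]
opening: 0.0137
grasp_force: 40.0
```

Emit:
send_rows:
  moves:
    - [[0,0,0.01],0,-1]
    - [[0,0,0.005],0,-1]
    - [[0,0,0.005],0,-1]
    - [[0,0,0.005],0,-1]
    - [[0,0,0.005],0,-1]
    - [[0,0,0.005],0,-1]
    - [[0,0,0.005],0,-1]
    - [[0,0,0.005],0,-1]

```text
clock: 26.75
eef_pos: [0.5156, 0.2296, 0.3807]
orientation: [-3.141, -0.0, 3.015]
ft_force: [-1.5, -5.1, 3.8]
opening: 0.0134
grasp_force: 40.0
```

Emit:
send_rows:
  moves:
    - [[0,0,0.005],0,-1]
    - [[0,0,0.005],0,-1]
    - [[0,0,0.005],0,-1]
    - [[0,0,0.004],0,-1]

```text
clock: 27.25
eef_pos: [0.5156, 0.2296, 0.3731]
orientation: [-3.141, -0.0, 3.015]
ft_force: [-1.8, -6.4, 3.1]
opening: 0.0136
grasp_force: 40.0
```

Emit:
send_rows:
  moves:
    - [[0,0,0.004],0,-1]
    - [[0,0,0.003],0,-1]

```text
clock: 27.5
eef_pos: [0.5157, 0.2295, 0.3725]
orientation: [3.141, 0.0, 3.014]
ft_force: [-18.7, -14.4, 50.1]
opening: 0.0134
grasp_force: 40.0
```

Emit:
send_rows:
  moves:
    - [[0,0,0.003],0,-1]
    - [[0,0,0.003],0,-1]

```text
clock: 27.75
eef_pos: [0.5165, 0.2292, 0.3711]
orientation: [3.14, 0.003, 3.014]
ft_force: [-8.5, -15.2, 41.5]
opening: 0.0133
grasp_force: 40.0
```

Emit:
send_rows:
  moves:
    - [[0,0,0],0,1]
    - [[0,0,0],0,1]
    - [[0,0,0],0,1]
    - [[0,0,0],0,1]
    - [[0,0,0],0,1]
    - [[0,0,-0.06],0,1]
    - [[0,0,-0.1],0,1]
    - [[0,0,-0.1],0,1]

```text
clock: 28.75
eef_pos: [0.5154, 0.23, 0.4729]
orientation: [-3.141, -0.0, 3.015]
ft_force: [0.3, -0.2, -0.8]
opening: 0.0899
grasp_force: 0.0
```

Emit:
send_rows:
  moves:
    - [[0.1,0.1,-0.1],0,1]
    - [[0.1,0.1,0],0,1]
    - [[0.1,0.1,0],0,1]
    - [[0.1,0.1,0],0,1]
    - [[0.1,0.1,0],0,1]
    - [[0.1,0.1,0],0,1]
    - [[0.1,0.1,0],0,1]
    - [[0,0,0],0,1]

```text
clock: 29.75
eef_pos: [0.2728, 0.5418, 0.5073]
orientation: [-3.141, -0.002, 3.021]
ft_force: [0.5, 0.1, -0.0]
opening: 0.0938
grasp_force: 0.0
```

```bash
python3 - <<'E'
from h import *
print(ctrl.get_state()["eef_pos"])
s=ctrl.snapshot("scene");t=ctrl.snapshot("top")
cv2.imwrite("pics/h.png",np.hstack([cv2.resize(s[20:370,120:380],(400,538)),cv2.resize(t[100:350,20:420],(400,538))]))
for c in("scene","top"):
 for n in("sash_handle","jar","mug","bowl","star_cutter"):
  for d in ctrl.trace(n,c)[:1]:print(c,n,round(d["score"],2),d["bbox"])
E
```

```text
[0.2728 0.5418 0.5073]
scene sash_handle 0.98 [155.5, 92.3, 102.7, 46.7]
scene jar 0.64 [297.5, 119.4, 33.2, 36.5]
scene mug 0.79 [325.2, 219.4, 38.4, 48.6]
scene bowl 0.67 [300.8, 174.1, 43.4, 42.2]
scene star_cutter 0.72 [304.5, 308.6, 47.4, 55.2]
top sash_handle 0.58 [136.7, 182.0, 33.2, 113.3]
top jar 0.8 [182.6, 124.4, 29.1, 33.9]
top mug 0.66 [288.3, 121.0, 52.9, 42.4]
top bowl 0.75 [238.1, 126.9, 47.5, 37.8]
top star_cutter 0.85 [361.7, 154.4, 50.0, 45.1]
```

View pics/h.png

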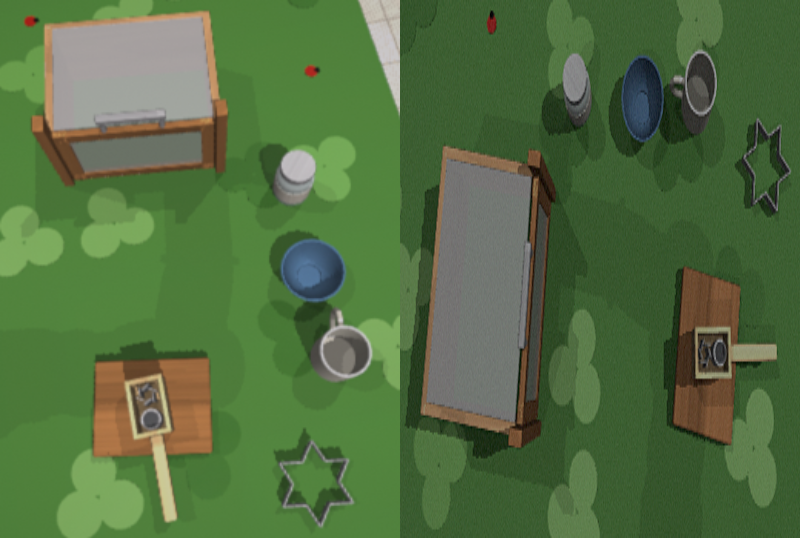

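The sash is shut and its bar is low against the roof edge. The box stands upright in the middle of the board, at about (150,407) in the left half, and the other things have not moved.

```bash
python3 -c "
from plant import ctrl
print(ctrl.job_done())"
```

```text
the job is handed in; nothing more can be done
None
```

The job is handed in at about 30 s: the cutter box stands upright with its cutters over the middle of the board, the sash was lowered slowly until it met its stop, and the other things are where they were.

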